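Lock the tube carrier onto the mixer's drive ball

ROBOT

A 6-joint arm with a two-finger parallel gripper is mounted at the origin on the work surface. World frame = base frame: x ahead of the robot, y to its left, z up, the work surface at z = 0. Lengths are in mm, angles in rad, forces in N, time in s.
With the tool pointing down it reaches from about 375 to 975 mm from the base axis. Payload 3.8 kg.
Tool frame: the origin (TCP) lies midway between the tips of the shut fingers; the grasp point (between the pads) lies 19 mm behind it; x points along the fingers, y is the direction in which the jaws open and shut, and the axes are right-handed (so a half turn about x gives the same grasp; the last joint's range is limited). The gripper opens to 85 mm and grips with 20 to 120 N. Pads are 22 mm wide; open, the fingers measure 114 mm over their backs; the gripper's body (76 mm by 85 mm) begins 54 mm behind the grasp point. The pads swing forward as they close: fully open they stand 13 mm farther back than shut.
Start: joints at [1.223, 0.264, 1.604, -0, 1.274, -0.037], TCP at [206.426, 642.656, 231.28] pointing down, gripper open.
Joint ranges: [-2.63, 2.63], [-0.94, 2.18], [0.31, 2.57], [-1.31, 4.45], [0, 2.66], [-2.55, 2.55]. Speed limits (rad/s): [2.57, 2.57, 3.14, 3.14, 3.14, 3.14].

INTERFACE

Orientations are given as [roll, pitch, yaw] about the fixed x, y, z axes, in that order (R = Rz(yaw) Ry(pitch) Rx(roll)).
In Python, from cell import observe, read_camera, camera_model, close_job gives the robot as it stands. The module is installed in compiled form; this text tells all that it offers.
- The arm moves only by the shell command python3 -m inch 'ROWS' [OPENING] [FORCE]. ROWS is JSON, a list that holds one entry, the list of rows, each a list of 4 numbers: the shift along the tool's x, y, z in mm, then the turn about the tool's x in rad. In form: [[[dx, dy, dz, yaw], ...]]. A call has 1 to 8 rows; each row shifts and turns the commanded pose from where the row before left it, along the tool's axes as they then stand; what a row does not reach is not made up. A row lasts 1/12 s, in which the tool goes at most 41.7 mm and 7.16 degrees, less where a joint would pass 70% of its speed; a pose out of reach is approached as far as the arm can. A call is refused whole if a number of a shift passes 41.7 or a number of a turn 0.125, either way. A call with a gripper value outside its range is refused whole. OPENING is the finger opening in mm, from 0 to 85.4, set as the call begins (- or left out, the last holds). The fingers move at their own pace and stop on an object; FORCE is the grip in N (left out, the last holds). Time passes only in rows, so rows that do not move let the fingers close. It gives the time, the measured TCP pose, the force and the opening at its end, in the units of the state.
- observe(): the state, without advancing time (a new reading comes with each control period).
- read_camera(name): name is "scene" or "top" or "wrist"; returns the picture (384x512x3 uint8, blue, green, red); there is no depth.
- camera_model(name): a dict with "intrinsics" (3x3 intrinsics, pixels), "rvec" (rotation vector, rad) and "tvec" (3), from world to camera coordinates, as OpenCV has them; the wrist camera has in their place "T_tool_cam" (4x4, takes a point from camera to tool coordinates, whose origin is the TCP and whose axes are the tool frame's). Camera axes: x right, y down, z forward; pixel columns grow to the right and rows downward; lengths in mm; the calibration is good to about 2 mm. The wrist camera is an equidistant fisheye: a pixel r from the principal point sees the ray r / f radians off the axis. A picture is of the moment at which its call begins: read the wrist's pose just before it. camera_model takes no time and is no camera call.
- close_job(): hands the job in, once; it reports no verdict.
The state is a dict: "clock": time; "q": joint angles; "dq": joint speeds; "joint_efforts": joint torques, N m; "tcp_pos": TCP position; "eef_rot": TCP orientation; "contact_force": force on the tool from outside, world axes, zero at the start; "moment": the same for the moment, N m; "finger_gap": finger opening in mm.
Only numpy, scipy, OpenCV 4.12 (cv2) and the standard library are available. Lean on these libraries where they do the work, as an engineer would, in place of code of your own. Each camera call takes 0.05 s, during which the arm holds its last target. There are 200 camera calls.

TASK

Raise the handle of the tube carrier all the way, then, keeping the carrier level, set it gently over the drive ball of the orbital mixer so that it drops fully home, flat on the deck, and then press the handle right down to lock it. The drive is delicate: feel your way onto the ball and never force it, and leave the other things on the bench where they are.

Things in the scene. Friction and masses are not known exactly. Their poses are not given: they have to be found in the camera images.
- carrier: Loose tube carrier, 0.8 to 0.95 kg: aluminium block 105 mm long (its x -65 to +40), 50 mm wide (y), 52 mm high; black tube block 36 x 50 x 30 mm at the front (x 40 to 76) with six white tubes (keep it within 0.15 rad of level), tops 56 mm above the underside; hinged steel handle on top. Origin: middle of the socket's mouth in the flat underside; x forward to the tubes, z up.
- grip (a point): Good place to grip the carrier: over its origin, 35 mm above the underside, between the plain side faces, 50 mm apart along the carrier's y.
- socket (a point): Middle of the socket's mouth (the carrier's origin). Round bore 33 mm across, 44 mm deep, open only below. A latch tongue in it, worked by the handle, goes under the ball as the handle closes, and is sure to leave the ball free only while the handle is above 1.5 rad.
- handle (a joint): Handle angle (rad): 0 = right down, locked (rigid stop); 1.8 = fully raised (stop), leaning back over the carrier's rear. Stays where it is left. At the knob it takes 0.5 to 2 N to raise, and to close it 2 N at first, rising to 3.5 N. Starts part raised, 0.2 to 0.5.
- knob (a point): Centre of the handle's grip, a black round bar 16 mm thick, 36 mm long, along the carrier's y. At handle 0 it is 20 mm ahead of the carrier's origin, 76 mm above the underside (24 mm above the aluminium block). At handle angle q it is 76.3 mm from the hinge, in the direction q + 0.185 rad above the carrier's +x.
- handle_hinge (a point): Middle of the handle's hinge axis (along the carrier's y): 55 mm behind the carrier's origin, 62 mm above the underside.
- mixer: Orbital mixer, fixed to the bench: white housing 160 x 160 x 52 mm, round aluminium deck 148 mm across and 10 mm high on top, a steel drive ball standing up from the deck. Origin: centre of its underside; z up. More than 35 N between carrier and mixer while the carrier is not yet home, or 70 N once it is, harms the drive.
- deck (a point): Centre of the top face of the mixer's deck, 62 mm above the bench. The seated carrier's underside lies on this face, its origin over the ball, so about 17 mm from this centre; any yaw will do.
- drive (a point): Point on the drive's axis, 26 mm above the deck's centre. The ball (30 mm across, on a 10 mm neck, top 41 mm above the deck) has its centre at this height, always 17 mm to the side of this point, in an unmeasured direction (where the drive stopped), held rigidly. Play in the socket: 1.5 mm all round. A socket set down off-centre rests on the ball with one side: the tipping moment (later the side push) felt shows that side, the way to go.
- pipette: Bystander: white pipette lying along x, 198 mm long, 22 mm thick (30 mm at its rest). Leave it.
- foam: Bystander: white foam tube stand 70 x 100 x 45 mm with two tubes 30 mm proud. Leave it.
- tipbox: Bystander: pipette tip box 85 x 125 x 62 mm, tips 18 mm proud. Leave it.
- bottle: Bystander: amber bottle 60 mm across, 130 mm high. Leave it.
- beaker: Bystander: white beaker 72 mm across, 90 mm high. Leave it.
- jar: Bystander: clear jar 68 mm across, 70 mm high. Leave it.
There are look-alikes about, which are no part of the job. What is shaped like the mixer but green is not meant.

How it is judged:
By the outcome, as a careful person would: the job done as asked, in the order asked, and still so for the second after the job is handed in, with the robot touching nothing.
It also fails if it takes over 72 s, if anything falls off the work surface, if the arm or the gripper's body presses on something with over 40 N, if the wrist force passes 120 N, or if a joint passes its speed limit or range.

## Working session

There is one attempt and no reset: what is moved stays moved. The work goes in short steps, Python scripts to look and compute and a shell command to move; the robot and the scene stay as the last step left them, time stands still between calls to the robot, and variables do not carry over. Pictures are saved under pics/ and viewed, about 8 in all and at most 12, crops included, and the job is handed in when it is done.

```bash
mkdir -p pics; cat > h.py <<'E'
import numpy as np, cv2
from cell import observe, read_camera, camera_model
def snap(n,f,crop=None,k=1):
    im=read_camera(n)
    cv2.imwrite('pics/full_'+f,im)
    if crop: x,y,w,h=crop; im=im[y:y+h,x:x+w]
    if k!=1: im=cv2.resize(im,None,fx=k,fy=k,interpolation=cv2.INTER_CUBIC)
    cv2.imwrite('pics/'+f,im)
def ray(n,u,v):
    m=camera_model(n);K=np.array(m['intrinsics']);R=cv2.Rodrigues(np.array(m['rvec'],float))[0];t=np.array(m['tvec'],float).ravel()
    return -R.T@t, R.T@np.linalg.inv(K)@[u,v,1]
def at(n,u,v,z):
    c,d=ray(n,u,v); return c+d*(z-c[2])/d[2]
def proj(n,P):
    m=camera_model(n)
    return cv2.projectPoints(np.array(P,float).reshape(-1,1,3),np.array(m['rvec'],float),np.array(m['tvec'],float),np.array(m['intrinsics']),None)[0][:,0]
E
python3 - <<'E'
from h import *
s=observe();print({k:np.round(v,3).tolist() for k,v in s.items()})
a=read_camera('top');b=read_camera('scene')
cv2.imwrite('pics/top.png',cv2.resize(a,(800,600),interpolation=cv2.INTER_CUBIC));cv2.imwrite('pics/scene.png',cv2.resize(b,(800,600),interpolation=cv2.INTER_CUBIC))
for n in('top','scene'):print(ray(n,256,192))
print(camera_model('wrist'))
E
```

```text
{'clock': 0.0, 'q': [1.223, 0.265, 1.605, -0.0, 1.274, -0.037], 'dq': [0.001, -0.001, 0.001, -0.001, 0.001, -0.001], 'joint_efforts': [-0.001, -51.512, -36.732, -0.0, 0.013, 0.0], 'tcp_pos': [206.186, 641.967, 229.95], 'eef_rot': [-1.598, 1.569, -1.909], 'contact_force': [-0.68, 0.097, -0.049], 'moment': [-0.002, -0.025, 0.001], 'finger_gap': 85.047}
(array([ 396.28529763,    1.72043143, 1371.83377803]), array([ 0.08019351, -0.0209136 , -0.99672548]))
(array([965.48402207, 869.77912022, 989.50337424]), array([-0.36293322, -0.65916566, -0.65893072]))
{'intrinsics': array([[297.31863964,   0.        , 260.50001086],
       [  0.        , 297.31863964, 190.19366109],
       [  0.        ,   0.        ,   1.        ]]), 'T_tool_cam': array([[ 4.72423836e-04, -2.78447000e-01,  9.60451480e-01,
        -1.42808218e+02],
       [ 9.99999879e-01,  2.64237127e-04, -4.15271101e-04,
        -1.27295636e-01],
       [-1.38155948e-04,  9.60451560e-01,  2.78447091e-01,
        -7.14786863e+01],
       [ 0.00000000e+00,  0.00000000e+00,  0.00000000e+00,
         1.00000000e+00]])}
```

View pics/top.png

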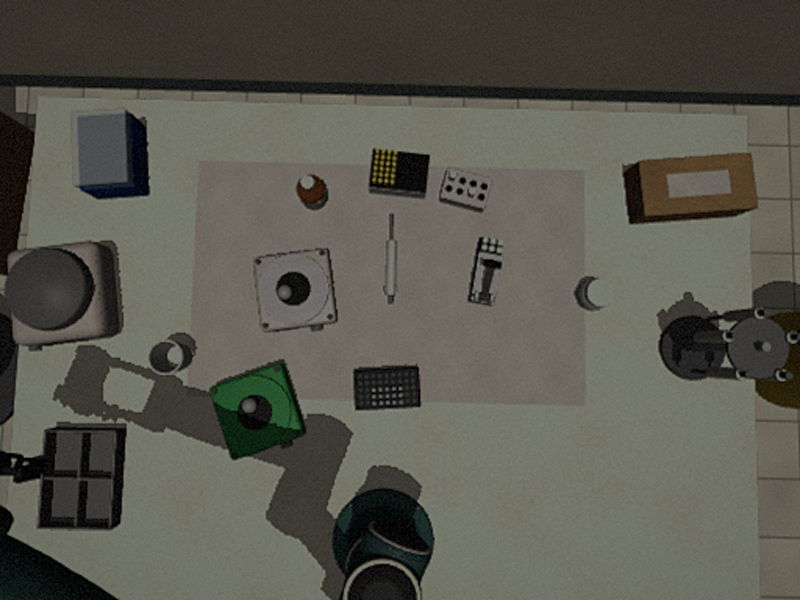

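View pics/scene.png

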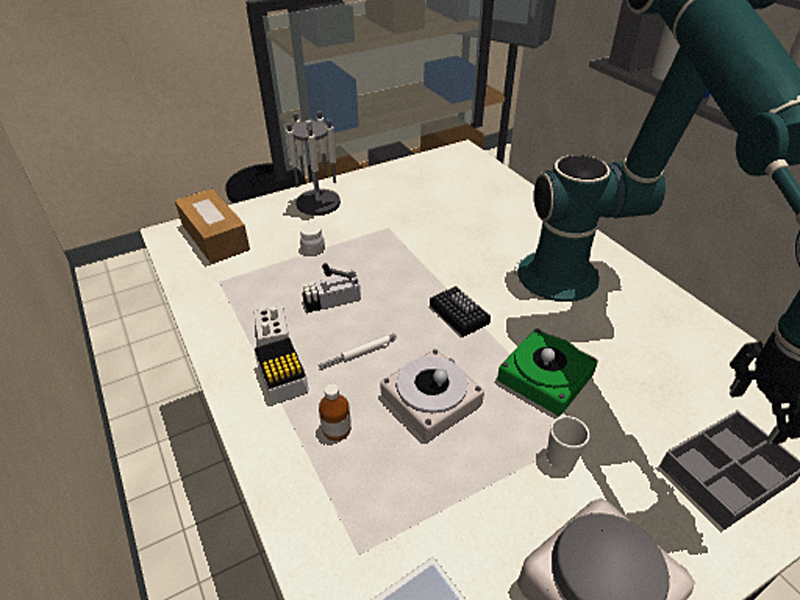

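Top: carrier at about (487,270), with tubes toward image-up (+x) and the mixer at (295,290). The green decoy is at (255,410). I'll enlarge the two that matter.

```bash
python3 - <<'E'
from h import *
a=read_camera('top');b=read_camera('scene')
def c(im,x,y,w,h): return cv2.resize(im[y:y+h,x:x+w],(400,300),interpolation=cv2.INTER_CUBIC)
# 5x crops 80x60
t=np.vstack([np.hstack([c(a,272,143,80,60),c(a,148,155,80,60)]),np.hstack([c(b,175,155,80,60),c(b,240,220,80,60)])])
cv2.imwrite('pics/c1.png',t)
for n in('top','scene'):
  print(n,proj(n,[[0,0,0],[600,0,0],[600,200,0]]).round(1).tolist())
E
```

```text
top [[244.4, 344.7], [248.7, 164.7], [190.5, 163.3]]
scene [[356.7, 176.0], [229.2, 226.7], [255.7, 265.0]]
```

View pics/c1.png

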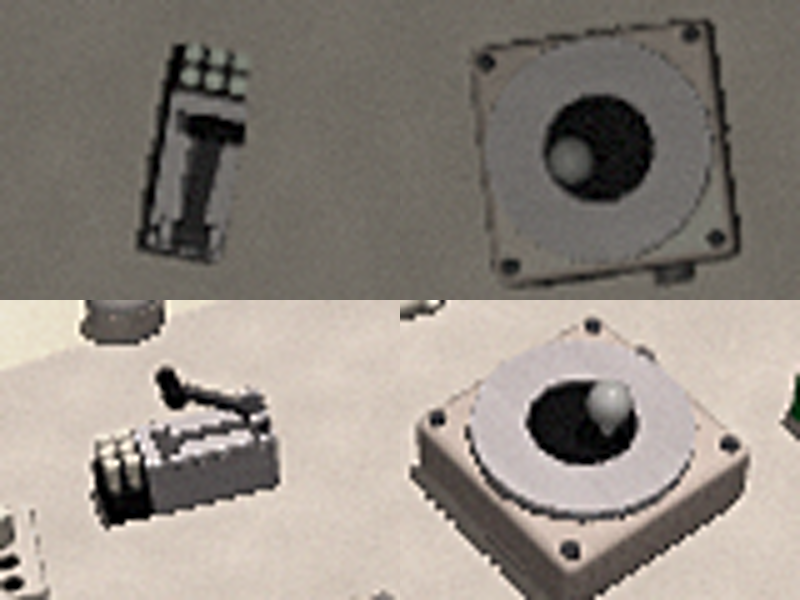

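Top crop: deck centre about (599,150), ball (571,159), and carrier right edge (248,50)–(215,262). Scene crop: ball (609,405), knob (167,385), and carrier rear bottom corner (278,487).

```bash
cat >> h.py <<'E'
def tri(p,q):
    (c1,d1),(c2,d2)=ray('top',*p),ray('scene',*q)
    d1=d1/np.linalg.norm(d1);d2=d2/np.linalg.norm(d2)
    s=np.linalg.lstsq(np.c_[d1,-d2],c2-c1,rcond=None)[0]
    a,b=c1+s[0]*d1,c2+s[1]*d2; return (a+b)/2,np.linalg.norm(a-b)
E
python3 - <<'E'
from h import *
f=lambda X,Y,x0,y0:(x0+(X+.5)/5-.5,y0+(Y+.5)/5-.5)
tm=lambda X,Y:f(X-400,Y,148,155); sm=lambda X,Y:f(X-400,Y-300,240,220)
tc=lambda X,Y:f(X,Y,272,143); sc=lambda X,Y:f(X,Y-300,175,155)
print('deck',at('top',*tm(599,150.5),62),at('scene',*sm(582,426),62))
print('ball',at('top',*tm(571,159),88),at('scene',*sm(609,405),88),tri(tm(571,159),sm(609,405)))
for n,X,Y in(('tubes FL',180,43),('FR',248,50)):print(n,at('top',*tc(X,Y),56))
print('RR bottom?',at('top',*tc(215,262),0),'top',at('top',*tc(217,235),52))
print('RL bottom',at('top',*tc(138,250),0),'scene rear bottom',at('scene',*sc(278,487),0))
print('knob',tri(tc(216,127),sc(167,385)))
print('knob L/R',at('top',*tc(182,122),100),at('top',*tc(245,132),100))
E
```

```text
deck [520.19071896 198.47977082  62.        ] [525.21636466 202.77161774  62.        ]
ball [511.84598732 212.24053156  88.        ] [513.2651727  214.89168162  88.        ] (array([511.97964434, 212.77919765,  85.19834986]), np.float64(0.28513095970751645))
tubes FL [ 641.61989106 -193.60447319   56.        ]
FR [ 638.0436913  -238.68185222   56.        ]
RR bottom? [ 501.17537796 -227.44840733    0.        ] top [ 515.0457414  -219.91871371   52.        ]
RL bottom [ 508.1383145  -174.70336871    0.        ] scene rear bottom [ 511.38857773 -171.59145056    0.        ]
knob (array([ 580.26613331, -210.48051884,  104.62466795]), np.float64(2.5690474049547256))
knob L/R [ 582.47775889 -188.886744    100.        ] [ 577.03087775 -229.12834744  100.        ]
```

```bash
cat >> h.py <<'E'
from scipy.spatial.transform import Rotation as Ro
def state(): 
    s=observe(); return s,Ro.from_euler('xyz',s['eef_rot']).as_matrix(),np.array(s['tcp_pos'])
def plan(target,yaw):
    """target TCP world, yaw = direction of tool y (mod pi) ; prints tool-frame shift (before turn) and turn"""
    s,R,p=state(); d=R.T@(np.array(target)-p)
    ty=np.arctan2(R[1,1],R[0,1]); e=(yaw-ty+np.pi/2)%np.pi-np.pi/2
    print('tcp',p.round(1),'tool y dir',round(ty,3),'shift tool',d.round(1),'turn about tool x',round(-e,3) if R[2,0]<0 else e,'q6',round(s['q'][5],2),'F',np.round(s['contact_force'],1),'M',np.round(s['moment'],3),'gap',round(s['finger_gap'],1),'t',s['clock'])
E
python3 - <<'E'
from h import *
s,R,p=state();print(R.round(3))
plan([575,-209,230],np.pi/2-.11)
E
```

```text
[[-0.     0.306  0.952]
 [-0.001  0.952 -0.306]
 [-1.    -0.001 -0.   ]]
tcp [206.3 642.2 230.4] tool y dir 1.26 shift tool [   1.4 -697.7  611.4] turn about tool x -0.201 q6 -0.04 F [-0.8 -0.5 -0.3] M [-0.018 -0.045 -0.002] gap 85.3 t 0.2
```

```bash
python3 -m inch '[[[0,-29,25.5,0],[0,-29,25.5,0],[0,-29,25.5,0],[0,-29,25.5,0],[0,-29,25.5,0],[0,-29,25.5,0],[0,-29,25.5,0],[0,-29,25.5,0]]]' && python3 -m inch '[[[0,-29,25.5,0],[0,-29,25.5,0],[0,-29,25.5,0],[0,-29,25.5,0],[0,-29,25.5,0],[0,-29,25.5,0],[0,-29,25.5,0],[0,-29,25.5,0]]]' && python3 -m inch '[[[0,-29,25.5,0],[0,-29,25.5,0],[0,-29,25.5,0],[0,-29,25.5,0],[0,-29,25.5,0],[0,-29,25.5,0],[0,-29,25.5,0],[0,-29,25.5,0]]]' && python3 -c "
from h import *
plan([575,-209,230],np.pi/2-.11)"
```

```text
clock: 0.87
tcp_pos: [329.9, 357.6, 231.2]
eef_rot: [-0.083, 1.571, -0.394]
contact_force: [1.0, -0.7, 0.7]
finger_gap: 85.3
clock: 1.53
tcp_pos: [453.2, 74.2, 231.4]
eef_rot: [0.546, 1.57, 0.235]
contact_force: [1.0, 1.1, -0.2]
finger_gap: 85.6
clock: 2.2
tcp_pos: [576.5, -209.1, 231.0]
eef_rot: [2.546, 1.571, 2.235]
contact_force: [1.3, -0.1, -0.5]
finger_gap: 85.2
tcp [ 576.5 -209.1  231. ] tool y dir 1.26 shift tool [ 1.  -0.4 -1.5] turn about tool x -0.201 q6 -1.65 F [ 1.3 -0.1 -0.5] M [-0.002  0.017 -0.011] gap 85.2 t 2.2
```

```bash
python3 -m inch '[[[0,0,0,-0.1],[0,0,0,-0.1],[0,0,0,0]]]' && cat >> h.py <<'E'
def wsnap(f,crop=None,k=1):
    s,R,p=state(); im=read_camera('wrist'); np.savez('pics/'+f+'.npz',R=R,p=p)
    if crop: x,y,w,h=crop; im=im[y:y+h,x:x+w]
    cv2.imwrite('pics/'+f,cv2.resize(im,None,fx=k,fy=k,interpolation=cv2.INTER_CUBIC))
def wat(f,u,v,z):
    d=np.load('pics/'+f+'.npz'); m=camera_model('wrist');K=m['intrinsics'];T=m['T_tool_cam']
    x,y=(u-K[0,2])/K[0,0],(v-K[1,2])/K[1,1]; r=np.hypot(x,y)
    c=np.array([np.sin(r)*x/r,np.sin(r)*y/r,np.cos(r)])
    w=d['R']@T[:3,:3]@c; o=d['R']@T[:3,3]+d['p']
    return o+w*(z-o[2])/w[2]
E
python3 -c "
from h import *
plan([575,-209,230],np.pi/2-.11)
wsnap('w1.png',None,1.5625)"
```

```text
clock: 2.45
tcp_pos: [576.1, -208.1, 230.6]
eef_rot: [2.84, 1.57, 2.73]
contact_force: [-0.4, -0.3, 0.0]
finger_gap: 85.5
tcp [ 576.1 -208.1  230.6] tool y dir 1.461 shift tool [ 0.6 -1.  -1. ] turn about tool x 0.0 q6 -1.85 F [-0.4 -0.3  0. ] M [-0.004  0.028 -0.017] gap 85.5 t 2.45
```

View pics/w1.png

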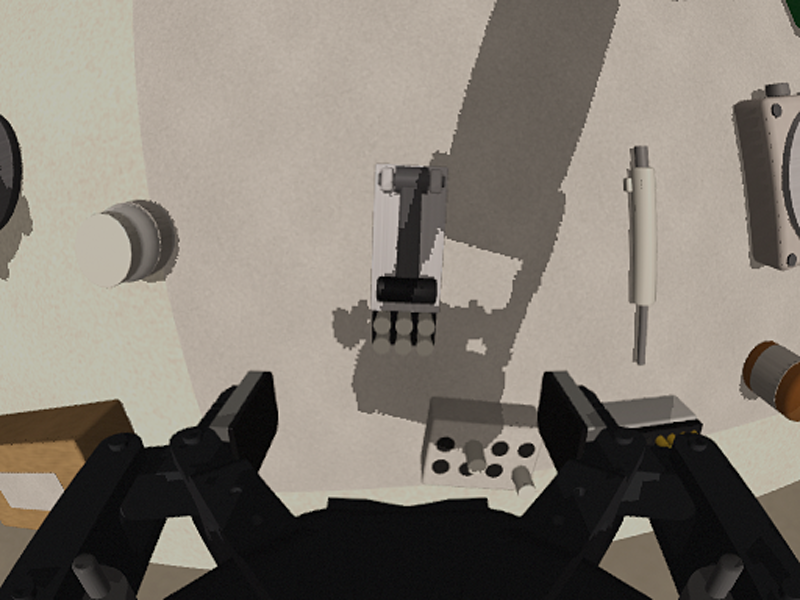

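Wrist view: carrier top corners at (376,164), (447,166), (371,308) and (440,309). Knob bar ends are at (377,290) and (437,291), and tube fronts at y≈350.

```bash
python3 - <<'E'
from h import *
k=1.5625
w=lambda X,Y,z:wat('w1.png',(X+.5)/k-.5,(Y+.5)/k-.5,z)
RL,RR,FL,FR=[w(*a,52) for a in((376,164),(447,166),(371,308),(440,309))]
print(RL,RR,FL,FR)
m=[(RL+RR)/2,(FL+FR)/2];d=m[1]-m[0];print('len',np.linalg.norm(d),'yaw mid',np.arctan2(d[1],d[0]),'w',np.linalg.norm(RL-RR),np.linalg.norm(FL-FR))
for a,b in((RL,FL),(RR,FR)):e=b-a;print(np.arctan2(e[1],e[0]))
x=d/np.linalg.norm(d);o=m[0]+65*x;o2=m[1]-40*x;print('origin',o,o2)
for z in(95,100,105):
  A,B=w(377,290,z),w(437,291,z);kn=(A+B)/2
  print(z,A,B,np.linalg.norm(A-B),'knob along x',(kn-(o+o2)/2)@x,'model',-55+np.sqrt(76.3**2-(z-62)**2))
E
```

```text
[ 500.70384548 -221.37913115   52.        ] [ 507.32158552 -173.25439387   52.        ] [ 602.44314845 -237.60891987   52.        ] [ 608.69387298 -187.85768972   52.        ]
len 102.7192743193001 yaw mid -0.15065345827893914 w 48.577616460671706 50.142361910495886
-0.1581904205315598
-0.14307182976892655
origin [ 568.27647449 -207.07223688   52.        ] [ 566.0215821  -206.72993595   52.        ]
95 [ 578.21303913 -227.36496952   95.        ] [ 582.9458905  -190.33786378   95.        ] 37.32835975601102 knob along x 13.571026653373876 model 13.794549202680287
100 [ 576.90209924 -226.88039575  100.        ] [ 581.54996274 -190.51818619  100.        ] 36.658053950781834 knob along x 12.21009121357802 model 11.164114140521818
105 [ 575.59115934 -226.39582199  105.        ] [ 580.15403498 -190.69850861  105.        ] 35.98774814555263 knob along x 10.849155773781945 model 8.02927891067769
```

```bash
python3 -m inch '[[[30,0,3,0.03],[38,0,0,0],[38,0,0,0],[26,0,0,0],[13,0,0,0],[7,0,0,0],[0,0,0,0]]]' 60 20 && python3 -m inch '[[[0,0,0,0],[0,0,0,0],[0,0,0,0],[0,0,0,0],[0,0,0,0]]]' 25 20 && python3 -c "
from h import *
plan([579,-208.7,78],np.pi/2-.14)"
```

```text
clock: 3.08
tcp_pos: [578.5, -206.8, 78.2]
eef_rot: [2.914, 1.569, 2.772]
contact_force: [-0.2, -0.3, 0.4]
finger_gap: 59.9
clock: 3.5
tcp_pos: [581.3, -208.5, 81.7]
eef_rot: [-0.265, 1.566, -0.406]
contact_force: [1.0, -2.0, 4.0]
finger_gap: 35.7
tcp [ 581.3 -208.5   81.7] tool y dir 1.43 shift tool [ 3.7 -0.5 -2.3] turn about tool x -0.001 q6 -1.81 F [ 1. -2.  4.] M [-0.198 -0.206 -0.015] gap 35.7 t 3.5
```

```bash
python3 -m inch '[[[-5.7,0,-3.7,0],[-5.6,0,-4.1,0],[-5,0,-4.7,0],[-4.6,0,-5.1,0],[-4.1,0,-5.5,0],[-3.7,0,-5.8,0]]]' && python3 -m inch '[[[-3,0,-6.1,0],[-2.6,0,-6.4,0],[-1.9,0,-6.6,0],[-1.3,0,-6.7,0],[-0.6,0,-6.8,0],[-0.3,0,-6.9,0],[0,0,0,0]]]' && python3 -c "
from h import *
plan([579,-208.7,78],np.pi/2-.14)"
```

```text
clock: 4.0
tcp_pos: [550.0, -203.1, 108.4]
eef_rot: [1.073, 1.571, 0.932]
contact_force: [3.3, -1.6, -3.6]
finger_gap: 35.7
clock: 4.58
tcp_pos: [508.4, -197.1, 116.6]
eef_rot: [2.971, 1.566, 2.83]
contact_force: [-1.7, 0.7, -3.8]
finger_gap: 35.2
tcp [ 508.4 -197.1  116.6] tool y dir 1.43 shift tool [38.2 -1.6 71.7] turn about tool x -0.001 q6 -1.84 F [-1.7  0.7 -3.8] M [0.072 0.318 0.025] gap 35.2 t 4.5833
```

```bash
python3 -m inch '[[[0.4,0,-6.9,0],[0.9,0,-6.9,0],[1.5,0,-6.8,0],[2.2,0,-6.8,0],[1.5,0,-4,0],[0.4,0,-1,0],[0,0,0,0]]]' && python3 -c "
from h import *
plan([579,-208.7,78],np.pi/2-.14)"
```

```text
clock: 5.17
tcp_pos: [486.5, -195.4, 117.7]
eef_rot: [-0.151, 1.554, -0.292]
contact_force: [7.0, 2.7, 15.2]
finger_gap: 35.6
tcp [ 486.5 -195.4  117.7] tool y dir 1.429 shift tool [41.2 -0.  92.7] turn about tool x -0.002 q6 -1.86 F [ 7.   2.7 15.2] M [ 0.399 -1.142  0.063] gap 35.6 t 5.1667
```

```bash
python3 -m inch '[[[0,0,0,0],[0,0,0,0],[0,0,0,0],[-10,0,0,0],[-30,0,0,0],[-30,0,20,0],[-30,0,30,0],[-12,0,40,0]]]' 70 && python3 -m inch '[[[0,0,0,0],[0,0,0,0]]]' 80 && python3 -c "
from h import *
plan([579,-208.7,230],np.pi/2-.14)
wsnap('w2.png',None,1.5625)"
```

```text
clock: 5.83
tcp_pos: [568.7, -206.6, 227.5]
eef_rot: [-0.362, 1.566, -0.503]
contact_force: [1.1, -0.9, 0.9]
finger_gap: 70.1
clock: 6.0
tcp_pos: [569.6, -206.3, 223.1]
eef_rot: [-0.37, 1.57, -0.51]
contact_force: [-0.2, 0.5, 0.2]
finger_gap: 80.1
tcp [ 569.6 -206.3  223.1] tool y dir 1.431 shift tool [-6.9 -1.1  9.6] turn about tool x -0.0 q6 -1.82 F [-0.2  0.5  0.2] M [0.042 0.002 0.021] gap 80.1 t 6.0
```

View pics/w2.png

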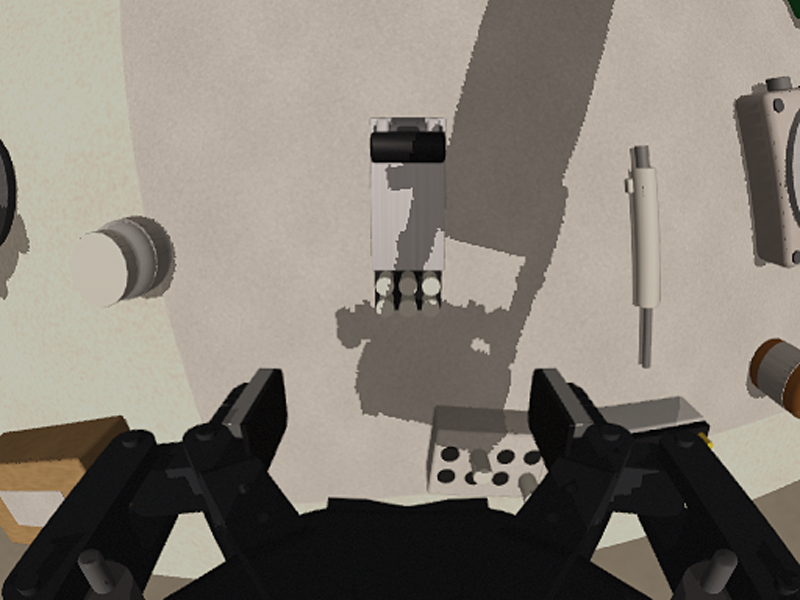

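Handle is up and the carrier slid back somewhat. Block top corners: rear (370,118) and (446,118), front (373,270) and (443,270). Knob bar ends: (371,147) and (445,147).

```bash
python3 - <<'E'
from h import *
k=1.5625
w=lambda X,Y,z:wat('w2.png',(X+.5)/k-.5,(Y+.5)/k-.5,z)
RL,RR,FL,FR=[w(*a,52) for a in((370,118),(446,118),(373,270),(443,270))]
m=[(RL+RR)/2,(FL+FR)/2];d=m[1]-m[0];print('len',np.linalg.norm(d),'yaw mid',np.arctan2(d[1],d[0]),'w',np.linalg.norm(RL-RR),np.linalg.norm(FL-FR))
print('yaw rear',np.arctan2(*(RR-RL)[[1,0]])-np.pi/2,np.arctan2(*(FR-FL)[[1,0]])-np.pi/2)
x=d/np.linalg.norm(d);o=m[0]+65*x;o2=m[1]-40*x;print('origin',o,o2)
for z in(130,132,135,138):
  A,B=w(371,147,z),w(445,147,z);kn=(A+B)/2
  print(z,np.linalg.norm(A-B),'knob along x',(kn-o2)@x,'model',-55-np.sqrt(max(0,76.3**2-(z-62)**2)))
o=(o+o2)/2;plan([o[0],o[1],16-2],np.pi/2-.14)
E
```

```text
len 104.23900294866473 yaw mid -0.13980529271493994 w 50.45576187272714 48.56767879648029
yaw rear -0.1396897737370888 -0.13978869622821
origin [ 530.63250665 -200.53878074   52.        ] [ 529.87893453 -200.43273557   52.        ]
130 37.023744092688275 knob along x -41.248698572289896 model -89.60765811204219
132 36.70980720688397 knob along x -41.16576863627373 model -85.35934781908202
135 36.23890187817749 knob along x -41.04137373224943 model -77.19662136452301
138 35.76799654947102 knob along x -40.91697882822523 model -61.75943784644845
tcp [ 567.7 -205.8  221.7] tool y dir 1.43 shift tool [ 2.078e+02 -1.000e-01 -3.740e+01] turn about tool x -0.0 q6 -1.82 F [ 0.2 -0.3 -0.6] M [0.001 0.019 0.033] gap 80.3 t 6.05
```

The handle only reached about 1.2 rad: the knob lies at carrier x=-41 and the carrier slid 37 mm. I'll finish with shut fingers pushing the bar gently from the front, since a grip adds friction.

```bash
python3 -m inch '[[[10,0,-16,0],[20,0,-16,0],[30,0,-15,0],[20,0,0,0],[10,0,0,0],[4,0,0,0],[0,0,0,0],[0,0,0,0]]]' 0 20 && python3 -m inch '[[[0,0,-2,0],[0,0,-2,0],[0,0,-2,0],[0,0,-2,0],[0,0,-2,0],[0,0,-2,0],[0,0,-2,0],[0,0,-2,0]]]' && python3 -m inch '[[[0,0,-2,0],[0,0,-2,0],[0,0,-2,0],[0,0,-2,0],[0,0,-2,0],[0,0,-2,0],[0,0,-2,0],[0,0,0,0]]]' && python3 -c "
from h import *
plan([520,-199,127],np.pi/2-.14)
wsnap('w3.png',None,1.5625)"
```

```text
clock: 6.72
tcp_pos: [522.0, -199.6, 129.1]
eef_rot: [-0.312, 1.57, -0.453]
contact_force: [-0.1, -0.3, 0.7]
finger_gap: -0.0
clock: 7.38
tcp_pos: [506.3, -197.2, 128.9]
eef_rot: [-0.117, 1.569, -0.258]
contact_force: [1.6, -0.6, 2.1]
finger_gap: -0.0
clock: 8.05
tcp_pos: [491.1, -195.0, 128.0]
eef_rot: [3.027, 1.57, 2.886]
contact_force: [1.2, -0.6, 1.2]
finger_gap: -0.1
tcp [ 491.1 -195.   128. ] tool y dir 1.43 shift tool [ 1.   0.1 29.2] turn about tool x -0.001 q6 -1.85 F [ 1.2 -0.6  1.2] M [-0.016 -0.097 -0.029] gap -0.1 t 8.05
```

View pics/w3.png

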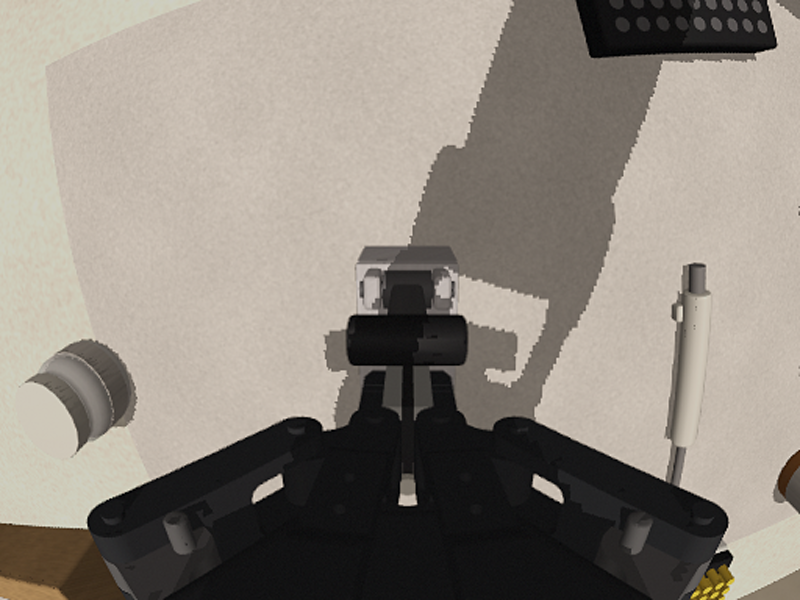

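The knob is at (407,340) and the block's rear top edge at (356,262)–(460,262); I'll check for sliding.

```bash
cat > m.py <<'E'
from h import *
import sys
f=sys.argv[1]; X1,X2,Y,kx,ky=map(float,sys.argv[2:7])
k=1.5625
w=lambda X,Y,z:wat(f,(X+.5)/k-.5,(Y+.5)/k-.5,z)
m=(w(X1,Y,52)+w(X2,Y,52))/2;x=np.array([np.cos(.14),-np.sin(.14),0]);o=m+65*x;print('origin',o,'w',np.linalg.norm(w(X1,Y,52)-w(X2,Y,52)))
for a in np.arange(1.2,2.0,.1):
  z=62+76.3*np.sin(a+.185); print(round(a,1),'knob x',((w(kx,ky,z)-o)@x).round(1),'model',(-55+76.3*np.cos(a+.185)).round(1))
E
python3 m.py w3.png 356 460 262 407 340
```

```text
origin [ 529.77844096 -200.15352833   52.        ] w 50.21303858028318
1.2 knob x -58.1 model -40.9
1.3 knob x -58.5 model -48.5
1.4 knob x -58.6 model -56.1
1.5 knob x -58.4 model -63.7
1.6 knob x -57.9 model -71.2
1.7 knob x -57.1 model -78.6
1.8 knob x -56.0 model -85.7
1.9 knob x -54.7 model -92.5
```

No sliding, and the handle is at about 1.43. Pushing on to the stop.

```bash
python3 -m inch '[[[0,0,-2,0],[0,0,-2,0],[0.3,0,-2,0],[0.3,0,-2,0],[0.3,0,-2,0],[0.3,0,-2,0],[0.3,0,-2,0],[0.5,0,-2,0]]]' && python3 -m inch '[[[0.5,0,-2,0],[0.5,0,-2,0],[0.5,0,-2,0],[0.5,0,-2,0],[0.5,0,-2,0],[0,0,-1,0],[0,0,-1,0],[0,0,0,0]]]' && python3 -c "
from h import *
plan([520,-199,127],np.pi/2-.14)
wsnap('w4.png',None,1.5625)"
```

```text
clock: 8.77
tcp_pos: [475.7, -192.9, 126.3]
eef_rot: [-0.421, 1.571, -0.562]
contact_force: [1.6, 0.3, 1.4]
finger_gap: -0.1
clock: 9.43
tcp_pos: [463.8, -191.1, 123.5]
eef_rot: [2.144, 1.571, 2.003]
contact_force: [1.3, -0.5, -2.2]
finger_gap: 0.1
tcp [ 463.8 -191.1  123.5] tool y dir 1.43 shift tool [-3.5  0.  56.8] turn about tool x -0.001 q6 -1.87 F [ 1.3 -0.5 -2.2] M [-0.108 -0.423  0.001] gap 0.1 t 9.4333
```

View pics/w4.png

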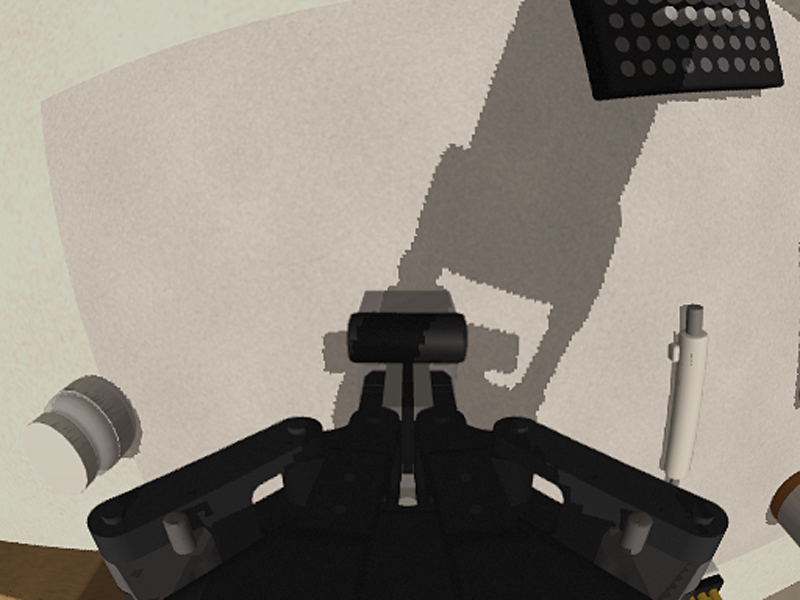

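The rear bottom edge is at (364–452, 291) and the knob at (407,337).

```bash
python3 - <<'E'
from h import *
k=1.5625
w=lambda X,Y,z:wat('w4.png',(X+.5)/k-.5,(Y+.5)/k-.5,z)
x=np.array([np.cos(.14),-np.sin(.14),0])
A,B=w(362,291,0),w(455,291,0);o=(A+B)/2+65*x;print(o,np.linalg.norm(A-B))
print(((w(407,337,132)-o)@x))
E
```

```text
[ 529.89158986 -199.76539201    0.        ] 55.465622596666286
-86.50228142300054
```

Carrier unmoved, and the handle is at about 1.8. I'll nudge 1.5 mm more, back off, rise, and turn the tool half round so the wrist camera stays clear of the raised knob.

```bash
python3 -m inch '[[[0,0,-1.5,0],[0,0,3,0],[0,0,8,0],[-15,0,15,0],[-38,0,13,0],[-40,0,0,0],[-15,0,0,0]]]' && python3 -m inch '[[[0,0,0,0.124],[0,0,0,0.124],[0,0,0,0.124],[0,0,0,0.124],[0,0,0,0.124],[0,0,0,0.124],[0,0,0,0.124],[0,0,0,0.124]]]' 80 && python3 -m inch '[[[0,0,0,0.124],[0,0,0,0.124],[0,0,0,0.124],[0,0,0,0.124],[0,0,0,0.124],[0,0,0,0.124],[0,0,0,0.124],[0,0,0,0.124]]]' && python3 -m inch '[[[0,0,0,0.124],[0,0,0,0.124],[0,0,0,0.124],[0,0,0,0.124],[0,0,0,0.124],[0,0,0,0.124],[0,0,0,0.124],[0,0,0,0.124]]]' && python3 -m inch '[[[0,0,0,0.124],[0,0,0,0.042],[0,0,0,0]]]' && python3 -c "
from h import *
plan([530,-200.2,14],np.pi/2-.14)"
```

```text
clock: 10.07
tcp_pos: [504.4, -197.6, 237.6]
eef_rot: [-0.303, 1.564, -0.443]
contact_force: [1.4, 0.1, 1.4]
finger_gap: -0.0
clock: 10.73
tcp_pos: [501.2, -196.4, 231.6]
eef_rot: [-2.25, 1.57, 2.894]
contact_force: [-0.3, 0.6, -0.2]
finger_gap: 79.8
clock: 11.4
tcp_pos: [501.1, -196.4, 231.5]
eef_rot: [-1.274, 1.569, 2.878]
contact_force: [-0.1, -0.2, -0.4]
finger_gap: 80.2
clock: 12.07
tcp_pos: [501.2, -196.4, 231.6]
eef_rot: [-0.31, 1.57, 2.85]
contact_force: [-0.3, -0.5, -0.3]
finger_gap: 80.0
clock: 12.32
tcp_pos: [501.1, -196.4, 231.6]
eef_rot: [-0.12, 1.57, 2.88]
contact_force: [0.1, 0.4, 0.1]
finger_gap: 79.9
tcp [ 501.1 -196.4  231.6] tool y dir -1.713 shift tool [217.5  -0.3 -29.4] turn about tool x -0.002 q6 1.29 F [0.1 0.4 0.1] M [ 0.002  0.021 -0.021] gap 79.9 t 12.3167
```

```bash
python3 -m inch '[[[0,0,-15,0],[0,0,-14.4,0],[30,0,0,0],[40,0,0,0],[40,0,0,0],[35,0,0,0],[25,0,0,0],[15,0,0,0]]]' 70 && python3 -m inch '[[[12,0,0,0],[10,0,0,0],[7,0,0,0],[3,0,0,0],[0,0,0,0],[0,0,0,0]]]' && python3 -c "
from h import *
plan([530,-200.2,14],np.pi/2-.14)"
```

```text
clock: 12.98
tcp_pos: [527.4, -199.3, 42.4]
eef_rot: [-0.247, 1.564, 2.756]
contact_force: [-0.1, -0.1, 0.2]
finger_gap: 69.8
clock: 13.48
tcp_pos: [531.0, -200.9, 15.6]
eef_rot: [2.868, 1.569, -0.415]
contact_force: [-0.0, 0.4, 0.2]
finger_gap: 70.3
tcp [ 531.  -200.9   15.6] tool y dir -1.712 shift tool [ 1.6 -0.6  1.1] turn about tool x -0.001 q6 1.31 F [-0.   0.4  0.2] M [-0.027  0.016  0.017] gap 70.3 t 13.4833
```

```bash
python3 -m inch '[[[0,0,0,0],[0,0,0,0],[0,0,0,0],[0,0,0,0],[0,0,0,0],[0,0,0,0]]]' 40 80 && python3 -m inch '[[[-2,0,0,0],[-8,0,0,0],[-15,0,0,0],[-25,0,0,0],[-25,0,0,0],[-15,0,0,0],[-5,0,0,0],[0,0,0,0]]]' && python3 -c "
from h import *
plan([530,-200.2,14],np.pi/2-.14)
s=observe();print(s['contact_force'],s['moment'],s['eef_rot'])
im=read_camera('scene');cv2.imwrite('pics/s2.png',cv2.resize(im[130:260,160:320],None,fx=5,fy=4.6))"
```

```text
clock: 13.98
tcp_pos: [531.4, -201.0, 16.1]
eef_rot: [2.909, 1.568, -0.374]
contact_force: [-0.4, 0.3, 5.9]
finger_gap: 48.9
clock: 14.65
tcp_pos: [530.4, -200.7, 110.5]
eef_rot: [2.832, 1.569, -0.451]
contact_force: [0.7, -0.7, -7.9]
finger_gap: 48.7
tcp [ 530.4 -200.7  110.5] tool y dir -1.712 shift tool [96.5 -0.4  0.6] turn about tool x -0.001 q6 1.31 F [ 0.7 -0.7 -7.9] M [-0.037 -0.093 -0.005] gap 48.7 t 14.65
[ 0.70944693 -0.72942513 -7.93233309] [-0.03665774 -0.0926885  -0.00465878] [ 2.83207609  1.56948504 -0.4507217 ]
```

View pics/s2.png

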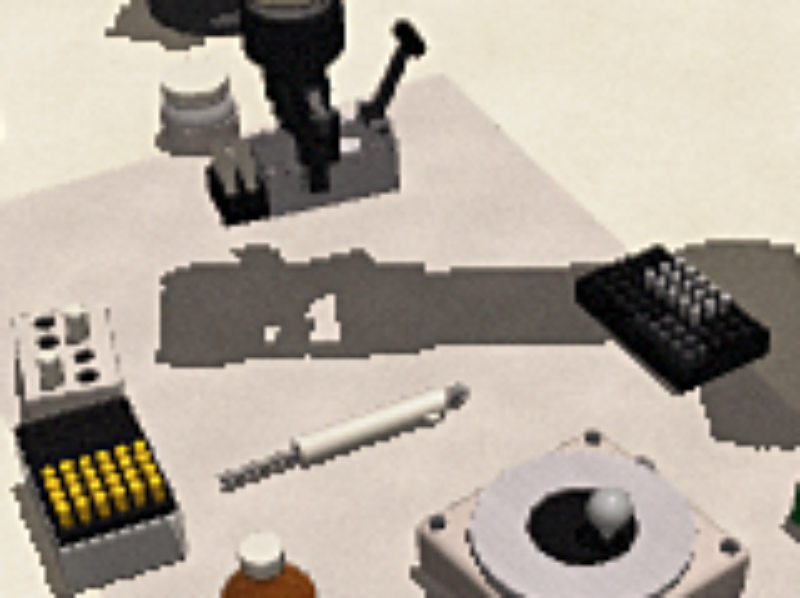

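The carrier is up, level, with the handle fully raised. I'll raise it further and carry it to above the ball.

```bash
python3 -c "
from h import *
plan([513.7,212.8,150],np.pi/2-.14)"
```

```text
tcp [ 529.4 -200.2  109. ] tool y dir -1.712 shift tool [ -40.8 -406.7   73.8] turn about tool x -0.001 q6 1.31 F [ 0.2 -0.4 -8.9] M [-0.025 -0.082  0.008] gap 48.9 t 14.7
```

```bash
python3 -m inch '[[[-20,-10,2,0],[-21,-20,4,0],[0,-30,5.4,0],[0,-36,6.6,0],[0,-36,6.6,0],[0,-36,6.6,0],[0,-36,6.6,0],[0,-36,6.6,0]]]' && python3 -m inch '[[[0,-36,6.6,0],[0,-36,6.6,0],[0,-36,6.6,0],[0,-30,5.4,0],[0,-18,3,0],[0,-10.7,1.2,0],[0,0,0,0],[0,0,0,0]]]' && python3 -c "
from h import *
plan([513.7,212.8,150],np.pi/2-.14)"
```

```text
clock: 15.37
tcp_pos: [517.4, 44.8, 147.9]
eef_rot: [0.188, 1.566, -3.096]
contact_force: [1.0, 0.5, -8.0]
finger_gap: 48.6
clock: 16.03
tcp_pos: [513.2, 211.8, 148.8]
eef_rot: [0.736, 1.567, -2.545]
contact_force: [-0.6, -0.1, -7.0]
finger_gap: 48.9
tcp [513.2 211.8 148.8] tool y dir -1.711 shift tool [-1.2 -1.  -0.4] turn about tool x 0.0 q6 2.06 F [-0.6 -0.1 -7. ] M [-0.104 -0.073  0.024] gap 48.9 t 16.0333
```

```bash
python3 -m inch '[[[6,-1,-0.4,0],[9,0,0,0],[8,0,0,0],[4,0,0,0],[3,0,0,0],[0,0,0,0],[0,0,0,0]]]' && python3 -c "
from h import *
plan([513.7,212.8,150],np.pi/2-.14)"; python3 -m inch '[[[2,0,0,0],[0,0,0,0]]]' ; python3 -c "
from h import *
plan([513.7,212.8,150],np.pi/2-.14)"
```

```text
clock: 16.62
tcp_pos: [514.9, 213.1, 120.5]
eef_rot: [0.592, 1.57, -2.692]
contact_force: [-0.2, -0.6, -7.9]
finger_gap: 48.9
tcp [514.9 213.1 120.5] tool y dir -1.712 shift tool [-29.5   0.5   1.1] turn about tool x -0.002 q6 2.06 F [-0.2 -0.6 -7.9] M [-0.023 -0.08   0.047] gap 48.9 t 16.6167
clock: 16.78
tcp_pos: [515.2, 213.5, 119.0]
eef_rot: [-2.646, 1.57, 0.354]
contact_force: [-0.7, 0.3, -8.8]
finger_gap: 48.7
tcp [515.2 213.5 119. ] tool y dir -1.712 shift tool [-31.    0.9   1.4] turn about tool x -0.001 q6 2.06 F [-0.7  0.3 -8.8] M [ 0.015 -0.053 -0.037] gap 48.7 t 16.7833
```

```bash
python3 -m inch '[[[2,0,0,0],[0,0,0,0]]]' ; python3 -c "
from h import *
plan([513.7,212.8,150],np.pi/2-.14)"
```

```text
clock: 16.95
tcp_pos: [514.9, 213.5, 116.7]
eef_rot: [-2.801, 1.571, 0.2]
contact_force: [-0.2, 0.1, -8.4]
finger_gap: 48.9
tcp [514.9 213.5 116.7] tool y dir -1.712 shift tool [-33.3   0.8   1.1] turn about tool x -0.001 q6 2.06 F [-0.2  0.1 -8.4] M [ 0.019 -0.04   0.012] gap 48.9 t 16.95
```

```bash
python3 -m inch '[[[2,0.8,1.1,0],[0,0,0,0],[0,0,0,0]]]' ; python3 -c "
from h import *
plan([513.7,212.8,150],np.pi/2-.14)"; python3 -m inch '[[[1.5,0,0,0],[0,0,0,0]]]' ; python3 -c "
from h import *
plan([513.7,212.8,150],np.pi/2-.14)"
```

```text
clock: 17.2
tcp_pos: [513.4, 212.7, 114.5]
eef_rot: [0.453, 1.57, -2.83]
contact_force: [0.3, 1.1, -8.5]
finger_gap: 49.3
tcp [513.4 212.7 114.5] tool y dir -1.712 shift tool [-35.5  -0.1  -0.3] turn about tool x -0.001 q6 2.06 F [ 0.3  1.1 -8.5] M [-0.075 -0.072  0.008] gap 49.3 t 17.2
clock: 17.37
tcp_pos: [513.6, 212.8, 113.0]
eef_rot: [0.382, 1.571, -2.901]
contact_force: [-0.8, -0.3, -7.6]
finger_gap: 49.2
tcp [513.6 212.8 113. ] tool y dir -1.712 shift tool [-37.   -0.   -0.1] turn about tool x -0.001 q6 2.06 F [-0.8 -0.3 -7.6] M [-0.025 -0.051 -0.032] gap 49.2 t 17.3667
```

```bash
python3 -m inch '[[[1.5,0,0,0],[0,0,0,0]]]' ; python3 -c "
from h import *
plan([513.7,212.8,150],np.pi/2-.14)"
```

```text
clock: 17.53
tcp_pos: [513.6, 212.7, 111.4]
eef_rot: [0.549, 1.57, -2.733]
contact_force: [-0.7, -0.4, -8.5]
finger_gap: 49.1
tcp [513.6 212.7 111.4] tool y dir -1.712 shift tool [-38.6  -0.1  -0.1] turn about tool x -0.001 q6 2.06 F [-0.7 -0.4 -8.5] M [-0.036 -0.072  0.022] gap 49.1 t 17.5333
```

```bash
python3 -m inch '[[[1.2,0,0,0],[0,0,0,0]]]' ; python3 -c "
from h import *
plan([513.7,212.8,150],np.pi/2-.14)"
```

```text
clock: 17.7
tcp_pos: [513.6, 212.7, 110.3]
eef_rot: [0.523, 1.57, -2.76]
contact_force: [0.5, -0.3, -8.3]
finger_gap: 49.0
tcp [513.6 212.7 110.3] tool y dir -1.712 shift tool [-39.7  -0.1  -0.1] turn about tool x -0.001 q6 2.06 F [ 0.5 -0.3 -8.3] M [-0.032 -0.046  0.033] gap 49.0 t 17.7
```

```bash
python3 -m inch '[[[1.2,0,0,0],[0,0,0,0]]]' ; python3 -c "
from h import *
plan([513.7,212.8,150],np.pi/2-.14)"
```

```text
clock: 17.87
tcp_pos: [513.6, 212.7, 109.1]
eef_rot: [0.534, 1.571, -2.749]
contact_force: [-0.1, -0.7, -7.9]
finger_gap: 49.2
tcp [513.6 212.7 109.1] tool y dir -1.712 shift tool [-40.9  -0.1  -0.1] turn about tool x -0.001 q6 2.06 F [-0.1 -0.7 -7.9] M [-0.015 -0.101 -0.021] gap 49.2 t 17.8667
```

```bash
python3 -m inch '[[[1.2,0,0,0],[0,0,0,0]]]' ; python3 -c "
from h import *
plan([513.7,212.8,150],np.pi/2-.14)"
```

```text
clock: 18.03
tcp_pos: [513.6, 212.7, 107.9]
eef_rot: [0.474, 1.57, -2.809]
contact_force: [0.3, 0.1, -7.1]
finger_gap: 49.4
tcp [513.6 212.7 107.9] tool y dir -1.712 shift tool [-42.1  -0.1  -0.1] turn about tool x -0.001 q6 2.06 F [ 0.3  0.1 -7.1] M [-0.054 -0.119 -0.038] gap 49.4 t 18.0333
```

```bash
python3 -m inch '[[[1,0,0,0],[0,0,0,0]]]' ; python3 -c "
from h import *
plan([513.7,212.8,150],np.pi/2-.14)"
```

```text
clock: 18.2
tcp_pos: [513.6, 212.8, 106.9]
eef_rot: [0.551, 1.571, -2.731]
contact_force: [-0.7, -0.8, -8.2]
finger_gap: 48.9
tcp [513.6 212.8 106.9] tool y dir -1.712 shift tool [-43.1  -0.1  -0.1] turn about tool x -0.001 q6 2.06 F [-0.7 -0.8 -8.2] M [-0.019 -0.042  0.002] gap 48.9 t 18.2
```

```bash
python3 -m inch '[[[1,0,0,0],[0,0,0,0]]]' ; python3 -c "
from h import *
plan([513.7,212.8,150],np.pi/2-.14)"
```

```text
clock: 18.37
tcp_pos: [513.6, 212.8, 105.9]
eef_rot: [0.421, 1.571, -2.862]
contact_force: [-0.4, -0.0, -8.4]
finger_gap: 49.0
tcp [513.6 212.8 105.9] tool y dir -1.712 shift tool [-44.1  -0.1  -0.1] turn about tool x -0.001 q6 2.06 F [-0.4 -0.  -8.4] M [ 0.003 -0.17  -0.052] gap 49.0 t 18.3667
```

```bash
python3 -m inch '[[[1,0,0,0],[0,0,0,0]]]' ; python3 -c "
from h import *
plan([513.7,212.8,150],np.pi/2-.14)"
```

```text
clock: 18.53
tcp_pos: [513.6, 212.8, 104.9]
eef_rot: [0.452, 1.571, -2.831]
contact_force: [-0.7, -0.0, -7.7]
finger_gap: 49.0
tcp [513.6 212.8 104.9] tool y dir -1.712 shift tool [-45.1  -0.1  -0.1] turn about tool x -0.001 q6 2.06 F [-0.7 -0.  -7.7] M [-0.047 -0.04  -0.06 ] gap 49.0 t 18.5333
```

The rim is past the ball's equator without contact. Continuing down in 2–3 mm steps while watching side forces.

```bash
python3 -m inch '[[[1.5,0,0,0],[1.5,0,0,0],[0,0,0,0]]]' ; python3 -c "
from h import *
plan([513.7,212.8,150],np.pi/2-.14)"
```

```text
clock: 18.78
tcp_pos: [513.4, 212.7, 101.7]
eef_rot: [0.499, 1.57, -2.784]
contact_force: [0.3, 0.4, -7.7]
finger_gap: 48.9
tcp [513.4 212.7 101.7] tool y dir -1.712 shift tool [-48.3  -0.1  -0.2] turn about tool x -0.001 q6 2.06 F [ 0.3  0.4 -7.7] M [-0.018 -0.091 -0.016] gap 48.9 t 18.7833
```

```bash
python3 -m inch '[[[1.5,0,0,0],[1.5,0,0,0],[0,0,0,0]]]' ; python3 -c "
from h import *
plan([513.7,212.8,150],np.pi/2-.14)"
```

```text
clock: 19.03
tcp_pos: [513.4, 212.7, 98.7]
eef_rot: [0.472, 1.57, -2.811]
contact_force: [0.0, 0.7, -8.1]
finger_gap: 48.8
tcp [513.4 212.7  98.7] tool y dir -1.712 shift tool [-51.3  -0.1  -0.2] turn about tool x -0.001 q6 2.06 F [ 0.   0.7 -8.1] M [ 0.018 -0.056  0.016] gap 48.8 t 19.0333
```

```bash
python3 -m inch '[[[1.5,0,0,0],[1.5,0,0,0],[0,0,0,0]]]' ; python3 -c "
from h import *
plan([513.7,212.8,150],np.pi/2-.14)"
```

```text
clock: 19.28
tcp_pos: [513.5, 212.7, 95.7]
eef_rot: [0.462, 1.57, -2.82]
contact_force: [-0.7, 0.2, -7.7]
finger_gap: 49.2
tcp [513.5 212.7  95.7] tool y dir -1.712 shift tool [-54.3  -0.1  -0.2] turn about tool x -0.001 q6 2.06 F [-0.7  0.2 -7.7] M [-0.034 -0.042 -0.018] gap 49.2 t 19.2833
```

```bash
python3 -m inch '[[[2,0,0,0],[2,0,0,0],[0,0,0,0]]]' ; python3 -c "
from h import *
plan([513.7,212.8,150],np.pi/2-.14)"
```

```text
clock: 19.53
tcp_pos: [513.4, 212.7, 91.6]
eef_rot: [0.487, 1.57, -2.796]
contact_force: [0.6, 0.5, -9.2]
finger_gap: 49.0
tcp [513.4 212.7  91.6] tool y dir -1.712 shift tool [-58.4  -0.2  -0.3] turn about tool x -0.001 q6 2.06 F [ 0.6  0.5 -9.2] M [-0.001 -0.141  0.01 ] gap 49.0 t 19.5333
```

```bash
python3 -m inch '[[[2,0,0,0],[2,0,0,0],[0,0,0,0]]]' ; python3 -c "
from h import *
plan([513.7,212.8,150],np.pi/2-.14)"
```

```text
clock: 19.78
tcp_pos: [513.4, 212.6, 87.6]
eef_rot: [0.496, 1.57, -2.787]
contact_force: [-0.9, -0.4, -8.0]
finger_gap: 49.2
tcp [513.4 212.6  87.6] tool y dir -1.712 shift tool [-62.4  -0.2  -0.3] turn about tool x -0.001 q6 2.06 F [-0.9 -0.4 -8. ] M [-0.038 -0.061  0.01 ] gap 49.2 t 19.7833
```

```bash
python3 -m inch '[[[2,0,0,0],[2,0,0,0],[0,0,0,0]]]' ; python3 -c "
from h import *
plan([513.7,212.8,150],np.pi/2-.14)"
```

```text
clock: 20.03
tcp_pos: [513.3, 212.6, 83.6]
eef_rot: [0.507, 1.57, -2.776]
contact_force: [0.2, 0.2, -8.5]
finger_gap: 49.3
tcp [513.3 212.6  83.6] tool y dir -1.712 shift tool [-66.4  -0.2  -0.3] turn about tool x -0.001 q6 2.06 F [ 0.2  0.2 -8.5] M [-0.008 -0.146 -0.024] gap 49.3 t 20.0333
```

```bash
python3 -m inch '[[[1.5,0,0,0],[1,0,0,0],[0,0,0,0]]]' ; python3 -c "
from h import *
plan([513.7,212.8,150],np.pi/2-.14)"
```

```text
clock: 20.28
tcp_pos: [513.5, 212.7, 81.3]
eef_rot: [0.538, 1.57, -2.744]
contact_force: [0.2, 0.1, -7.3]
finger_gap: 49.1
tcp [513.5 212.7  81.3] tool y dir -1.712 shift tool [-68.7  -0.1  -0.1] turn about tool x -0.001 q6 2.06 F [ 0.2  0.1 -7.3] M [-0.032 -0.087  0.006] gap 49.1 t 20.2833
```

```bash
python3 -m inch '[[[1,0,0,0],[1,0,0,0],[0,0,0,0]]]' ; python3 -c "
from h import *
plan([513.7,212.8,150],np.pi/2-.14)"
```

```text
clock: 20.53
tcp_pos: [513.6, 212.7, 79.4]
eef_rot: [0.516, 1.57, -2.766]
contact_force: [-1.0, -0.1, -8.6]
finger_gap: 49.1
tcp [513.6 212.7  79.4] tool y dir -1.712 shift tool [-70.6  -0.1  -0.1] turn about tool x -0.001 q6 2.06 F [-1.  -0.1 -8.6] M [ 0.009 -0.032 -0.007] gap 49.1 t 20.5333
```

```bash
python3 -m inch '[[[0.7,0,0,0],[0,0,0,0]]]' ; python3 -c "
from h import *
plan([513.7,212.8,150],np.pi/2-.14)"
```

```text
clock: 20.7
tcp_pos: [513.7, 212.8, 78.8]
eef_rot: [0.705, 1.571, -2.578]
contact_force: [0.1, -0.7, -7.7]
finger_gap: 48.9
tcp [513.7 212.8  78.8] tool y dir -1.712 shift tool [-71.2  -0.   -0. ] turn about tool x -0.001 q6 2.06 F [ 0.1 -0.7 -7.7] M [-0.018 -0.06  -0.037] gap 48.9 t 20.7
```

```bash
python3 -m inch '[[[0.5,0,0,0],[0,0,0,0]]]' ; python3 -c "
from h import *
plan([513.7,212.8,150],np.pi/2-.14)"
```

```text
clock: 20.87
tcp_pos: [513.7, 212.8, 78.4]
eef_rot: [1.16, 1.571, -2.122]
contact_force: [0.7, -0.4, -7.6]
finger_gap: 48.7
tcp [513.7 212.8  78.4] tool y dir -1.712 shift tool [-71.6  -0.   -0. ] turn about tool x -0.001 q6 2.06 F [ 0.7 -0.4 -7.6] M [-0.028 -0.077  0.012] gap 48.7 t 20.8667
```

```bash
python3 -m inch '[[[0.5,0,0,0],[0,0,0,0]]]' ; python3 -c "
from h import *
plan([513.7,212.8,150],np.pi/2-.14)"
```

```text
clock: 21.03
tcp_pos: [513.8, 212.8, 78.2]
eef_rot: [-2.68, 1.571, 0.321]
contact_force: [-0.6, -0.5, -6.0]
finger_gap: 49.4
tcp [513.8 212.8  78.2] tool y dir -1.712 shift tool [-71.8   0.    0.1] turn about tool x -0.001 q6 2.06 F [-0.6 -0.5 -6. ] M [-0.04  -0.028 -0.044] gap 49.4 t 21.0333
```

```bash
python3 -m inch '[[[0.5,0,0,0],[0,0,0,0]]]' ; python3 -c "
from h import *
plan([513.7,212.8,150],np.pi/2-.14)"
```

```text
clock: 21.2
tcp_pos: [513.8, 212.8, 78.2]
eef_rot: [-2.916, 1.571, 0.085]
contact_force: [-3.6, -0.4, 0.1]
finger_gap: 49.0
tcp [513.8 212.8  78.2] tool y dir -1.712 shift tool [-71.8   0.1   0.1] turn about tool x -0.001 q6 2.06 F [-3.6 -0.4  0.1] M [-0.361  0.324 -0.088] gap 49.0 t 21.2
```

Contact came at TCP z 78.2, against 78.1 expected for fully home. I'll release, rise straight up, and check.

```bash
python3 -m inch '[[[0,0,0,0],[0,0,0,0],[0,0,0,0],[0,0,0,0]]]' 68 && python3 -m inch '[[[-10,0,0,0],[-25,0,0,0],[-38,0,0,0],[-38,0,0,0],[-30,0,0,0],[-15,0,0,0],[0,0,0,0],[0,0,0,0]]]' && python3 -c "
from h import *
plan([397.6,229,190],np.pi/2-.14)
im=read_camera('scene');cv2.imwrite('pics/s3.png',cv2.resize(im[170:290,200:360],None,fx=5,fy=5,interpolation=cv2.INTER_CUBIC))"
```

```text
clock: 21.53
tcp_pos: [514.7, 213.1, 78.3]
eef_rot: [-2.65, 1.569, 0.35]
contact_force: [-0.3, 0.6, -0.0]
finger_gap: 67.6
clock: 22.2
tcp_pos: [514.6, 213.1, 235.5]
eef_rot: [-2.654, 1.567, 0.346]
contact_force: [0.4, 0.2, -0.5]
finger_gap: 68.0
tcp [514.6 213.1 235.5] tool y dir -1.712 shift tool [ 45.1   0.8 118.3] turn about tool x -0.001 q6 2.06 F [ 0.4  0.2 -0.5] M [-0.007 -0.003  0.063] gap 68.0 t 22.2
```

View pics/s3.png

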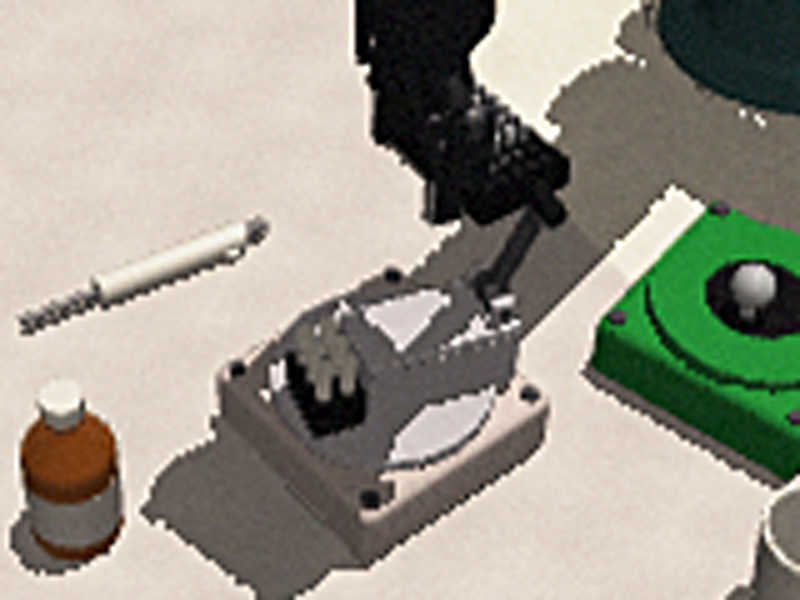

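The carrier sits flat on the deck with the handle up at (550,205). Next I go behind the knob with shut fingers and push it forward.

```bash
python3 -m inch '[[[0,0,20,0],[0,0,36,0],[0,0,36,0],[0,0.8,26,0],[0,0,0,0],[20,0,0,0],[20,0,0,0],[5,0,0,0]]]' 0 20 && python3 -m inch '[[[0,0,-5,0],[0,0,-5,0],[0,0,-5,0],[0,0,-5,0],[0,0,-5,0],[0,0,-5,0],[0,0,-5,0],[0,0,0,0]]]' && python3 -c "
from h import *
plan([397.6,229,190],np.pi/2-.14)"
```

```text
clock: 22.92
tcp_pos: [394.2, 227.2, 183.9]
eef_rot: [0.636, 1.563, -2.647]
contact_force: [-1.1, -0.1, -0.8]
finger_gap: -0.3
clock: 23.58
tcp_pos: [432.9, 223.6, 188.8]
eef_rot: [-2.902, 1.569, 0.098]
contact_force: [-0.5, -0.3, -0.0]
finger_gap: 0.3
tcp [432.9 223.6 188.8] tool y dir -1.712 shift tool [-1.2 -0.4 35.8] turn about tool x -0.002 q6 2.14 F [-0.5 -0.3 -0. ] M [-0.02  -0.024  0.011] gap 0.3 t 23.5833
```

```bash
python3 -m inch '[[[0,0,-4,0],[0,0,-4,0],[0,0,-4,0],[0,0,-4,0],[0,0,-4,0]]]' && python3 -c "
from h import *
plan([397.6,229,190],np.pi/2-.14)
wsnap('w5.png',None,1.5625)"
```

```text
clock: 24.0
tcp_pos: [451.5, 220.8, 188.3]
eef_rot: [0.57, 1.57, -2.713]
contact_force: [-2.3, 1.2, 0.6]
finger_gap: 0.0
tcp [451.5 220.8 188.3] tool y dir -1.712 shift tool [-1.7 -0.6 54.5] turn about tool x -0.001 q6 2.12 F [-2.3  1.2  0.6] M [0.073 0.358 0.018] gap 0.0 t 24.0
```

View pics/w5.png

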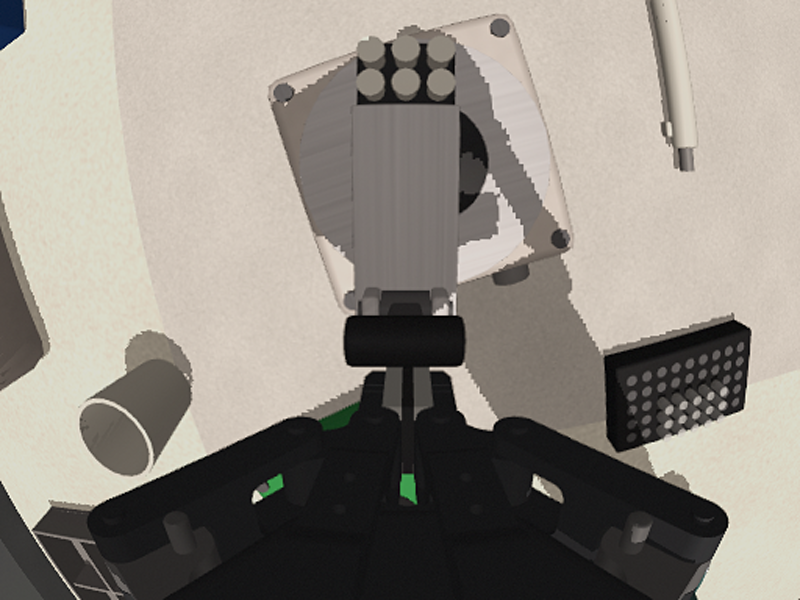

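Fingers are squarely behind the knob (405,341) and the handle is moving. I'll push a bit more, then go over the top and press down along the arc.

```bash
python3 -m inch '[[[0,0,-4,0],[0,0,-4,0],[0,0,-4,0],[0,0,-4,0],[0,0,-3,0],[0,0,0,0]]]' && python3 -m inch '[[[0,0,3,0],[-12,0,0,0],[-14,0,0,0],[0,0,-13,0],[0,0,-14,0],[0,0,0,0]]]' && python3 -c "
from h import *
plan([397.6,229,190],np.pi/2-.14)"
```

```text
clock: 24.55
tcp_pos: [470.4, 218.0, 188.1]
eef_rot: [0.759, 1.57, -2.524]
contact_force: [-2.5, 0.5, -1.6]
finger_gap: 0.2
clock: 25.05
tcp_pos: [497.5, 214.7, 215.8]
eef_rot: [-2.854, 1.566, 0.146]
contact_force: [-0.2, -0.2, 0.6]
finger_gap: 0.2
tcp [497.5 214.7 215.8] tool y dir -1.713 shift tool [ 25.3   0.  101.1] turn about tool x -0.002 q6 2.08 F [-0.2 -0.2  0.6] M [ 0.036 -0.058  0.041] gap 0.2 t 25.05
```

```bash
python3 -m inch '[[[8,0,0,0],[6,0,0,0],[4,0,-5,0],[4,0,-5,0],[5,0,-5,0],[5,0,-5,0],[6,0,-4,0],[6,0,-3,0]]]' && python3 -m inch '[[[4.5,0,-2,0],[4.5,0,-1,0],[4,0,-1,0],[3,0,-1,0],[3,0,-1,0]]]' && python3 -c "
from h import *
plan([397.6,229,190],np.pi/2-.14)"
```

```text
clock: 25.72
tcp_pos: [528.0, 211.3, 175.0]
eef_rot: [-2.89, 1.554, 0.111]
contact_force: [12.7, -4.6, 14.1]
finger_gap: 0.1
clock: 26.13
tcp_pos: [537.9, 210.3, 157.9]
eef_rot: [-2.919, 1.545, 0.083]
contact_force: [19.6, -5.2, 12.7]
finger_gap: 0.2
tcp [537.9 210.3 157.9] tool y dir -1.711 shift tool [-35.7   0.9 140.7] turn about tool x -0.0 q6 2.05 F [19.6 -5.2 12.7] M [-0.944 -3.233 -0.011] gap 0.2 t 26.1333
```

Reaction has too much forward push, so the fingers sit too far ahead on the knob. I'll lift, move back, and press from directly above.

```bash
python3 -m inch '[[[-10,0,0,0],[-12,0,0,0],[0,0,10,0],[0,0,0,0],[0,0,0,0]]]' && python3 -c "
from h import *
plan([512.5,213,150],np.pi/2-.14)
wsnap('w6.png',None,1.5625)"
```

```text
clock: 26.55
tcp_pos: [514.0, 211.2, 171.3]
eef_rot: [0.433, 1.567, -2.849]
contact_force: [0.0, -0.0, 0.8]
finger_gap: 0.0
tcp [514.  211.2 171.3] tool y dir -1.711 shift tool [21.3 -1.6  1.7] turn about tool x -0.001 q6 2.06 F [ 0.  -0.   0.8] M [ 0.037 -0.027 -0.042] gap 0.0 t 26.55
```

View pics/w6.png

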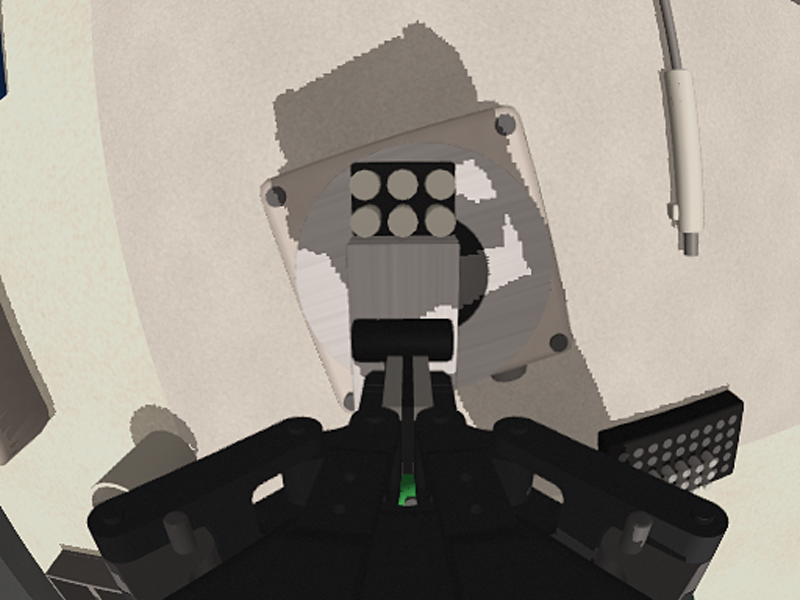

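The knob is at (402,340), ahead of the fingers now; I'll compute its angle.

```bash
python3 - <<'E'
from h import *
k=1.5625
w=lambda X,Y,z:wat('w6.png',(X+.5)/k-.5,(Y+.5)/k-.5,z)
x=np.array([np.cos(.14),-np.sin(.14),0])
# block front edge top (z=114) x=40
for e in [(349,241),(459,241)]:print('front edge',w(*e,114))
f=(w(349,241,114)+w(459,241,114))/2;o=f-40*x;print('origin',o)
for a in np.arange(.2,1.3,.1):
  z=124+76.3*np.sin(a+.185);A,B=w(353,340,z),w(452,340,z); print(a.round(1),'knob',(((A+B)/2-o)@x).round(1),'model',(-55+76.3*np.cos(a+.185)).round(1),'len',np.linalg.norm(A-B).round(1),'z',z.round(0))
s,R,p=state();print('tcp',((p-o)@x))
E
```

```text
front edge [554.74072978 231.01770125 114.        ]
front edge [547.96926258 183.42254269 114.        ]
origin [511.74635633 212.80184655 114.        ]
0.2 knob 9.1 model 15.7 len 37.1 z 153.0
0.3 knob 11.9 model 12.5 len 35.5 z 160.0
0.4 knob 14.5 model 8.6 len 34.0 z 166.0
0.5 knob 16.9 model 4.1 len 32.6 z 172.0
0.6 knob 19.2 model -1.0 len 31.3 z 178.0
0.7 knob 21.3 model -6.7 len 30.1 z 183.0
0.8 knob 23.1 model -12.8 len 29.0 z 188.0
0.9 knob 24.6 model -19.4 len 28.1 z 191.0
1.0 knob 25.9 model -26.3 len 27.4 z 195.0
1.1 knob 26.9 model -33.5 len 26.8 z 197.0
1.2 knob 27.6 model -40.9 len 26.4 z 199.0
tcp 2.7552725391192516
```

Handle at about 0.29, with knob top near z 167 at carrier x 12. I'll go over it and press straight down.

```bash
python3 -m inch '[[[0,0,-6,0],[0,0,-6,0],[0,0,0,0],[2,0,0,0],[3,0,0,0],[3,0,-1,0],[3,0,-1,0],[3,0,-1,0]]]' && python3 -m inch '[[[3,0,0,0],[3,0,0,0],[3,0,0,0],[0,0,0,0]]]' && python3 -c "
from h import *
plan([512.5,213,145],np.pi/2-.14)"
```

```text
clock: 27.27
tcp_pos: [532.6, 209.4, 160.1]
eef_rot: [-2.96, 1.568, 0.041]
contact_force: [1.9, -0.9, 3.9]
finger_gap: 0.1
clock: 27.6
tcp_pos: [531.3, 209.6, 149.9]
eef_rot: [-0.733, 1.57, 2.268]
contact_force: [1.2, -0.5, 2.8]
finger_gap: -0.2
tcp [531.3 209.6 149.9] tool y dir -1.712 shift tool [ 4.9 -0.7 19.1] turn about tool x -0.001 q6 2.04 F [ 1.2 -0.5  2.8] M [ 0.005 -0.433 -0.004] gap -0.2 t 27.6
```

```bash
python3 -m inch '[[[2,0,0,0],[1.5,0,0,0],[1,0,0,0],[0,0,0,0]]]' && python3 -m inch '[[[1,0,0,0],[0,0,0,0]]]'&& python3 -m inch '[[[1,0,0,0],[0,0,0,0]]]'
```

```text
clock: 27.93
tcp_pos: [531.3, 209.5, 145.8]
eef_rot: [0.073, 1.571, 3.073]
contact_force: [1.5, 0.3, 4.2]
finger_gap: -0.1
clock: 28.1
tcp_pos: [531.4, 209.6, 145.7]
eef_rot: [-1.944, 1.571, 1.056]
contact_force: [-0.3, -1.7, 6.9]
finger_gap: 0.0
clock: 28.27
tcp_pos: [531.5, 209.6, 145.5]
eef_rot: [-2.396, 1.57, 0.605]
contact_force: [-1.0, -1.6, 10.0]
finger_gap: -0.0
```

The rigid stop is met at z 145.6, with 146 expected at handle 0. One more firm press, then retreat and check.

```bash
python3 -m inch '[[[1.5,0,0,0],[0,0,0,0],[0,0,0,0]]]' && python3 -m inch '[[[-4,0,0,0],[-15,0,0,0],[-35,0,0,0],[-35,0,0,0],[-25,0,0,0],[0,0,15,0],[0,0,0,0],[0,0,0,0]]]' && python3 -c "
from h import *
plan([512.5,213,145],np.pi/2-.14)
im=read_camera('scene')[170:290,200:360]; wsnap('w7.png',None,.78125)
a=cv2.resize(im,(400,300),interpolation=cv2.INTER_CUBIC);b=cv2.imread('pics/w7.png')
cv2.imwrite('pics/f.png',np.hstack([a,b]))"
```

```text
clock: 28.52
tcp_pos: [531.6, 209.7, 145.2]
eef_rot: [-2.55, 1.57, 0.45]
contact_force: [-2.7, -1.9, 17.3]
finger_gap: 0.0
clock: 29.18
tcp_pos: [514.9, 211.4, 255.0]
eef_rot: [0.41, 1.568, -2.872]
contact_force: [-0.2, 0.3, -0.9]
finger_gap: 0.3
tcp [514.9 211.4 255. ] tool y dir -1.711 shift tool [110.   -1.4   2.3] turn about tool x -0.0 q6 2.06 F [-0.2  0.3 -0.9] M [ 0.033 -0.025  0.023] gap 0.3 t 29.1833
```

View pics/f.png

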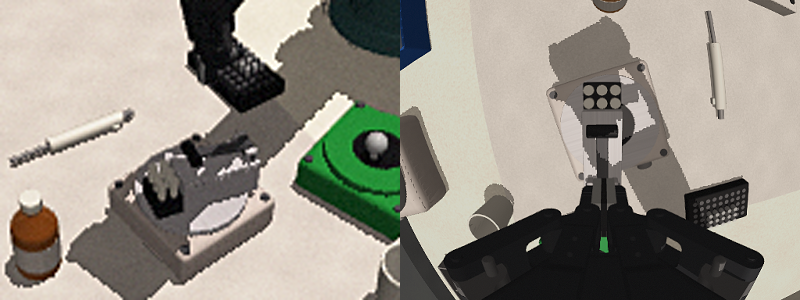

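The handle is down flat on the carrier, the carrier is flat on the deck, and the other objects in view are unmoved. Handing in.

```bash
python3 -c "
from cell import close_job
print(close_job())"
```

```text
the job is handed in; nothing more can be done
None
```

The carrier is home on the white mixer with its handle locked down, and the job was handed in at about 29 s of the 72 s allowed; no verdict was reported.

- **Raising the handle:** Gripping the knob only got the handle to about 1.2 rad, and the carrier slid 37 mm back along the bench. I finished by pushing the bar with shut fingers. The camera then put the knob 86.5 mm behind the carrier's origin, against 85.7 mm expected at 1.8 rad.
- **Setting it down:** I gripped the carrier by its sides and carried it level over the ball. I lowered it in small steps, and it went onto the ball without touching. Contact with the deck came at a tool height of 78.2 mm, against 78.1 mm expected for fully home. Readings during this stayed within about 4 N sideways, with no more than the carrier's own weight (about 8 N) resting on the deck.
- **Locking the handle:** I pushed it forward and then pressed it down. My first press was placed badly on the knob and reached about 24 N at the tool; I lifted off, moved over the knob and pressed again. It met the rigid stop at 145.6 mm (146 mm expected), and I held it there with 17 N.
- **Last check:** The final pictures show the carrier flat on the deck, the handle down and the robot clear. The bystanders in view, including the pipette, bottle, tip box and beaker, looked undisturbed. The foam stand and the jar were not in those last pictures.

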